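# Store the screw tubes and hang up the carrier

### The arm

A 6-joint arm with a two-finger parallel gripper is mounted at the origin on the work surface. World frame = base frame: x ahead of the robot, y to its left, z up, the work surface at z = 0. Lengths are in m, angles in rad, forces in N, time in s.
With the tool pointing down it reaches from about 0.375 to 0.825 m from the base axis. Payload 5.5 kg.
Tool frame: the origin (TCP) lies midway between the tips of the shut fingers; the grasp point (between the pads) lies 19 mm behind it; z points along the fingers, y is the line along which they close (so a half turn about z gives the same grasp; the last joint's range is limited). The gripper opens to 85 mm and grips with 20 to 120 N. Pads are 22 mm wide; open, the fingers measure 114 mm over their backs; the gripper's body (76 mm by 85 mm) begins 54 mm behind the grasp point. The pads swing forward as they close: fully open they stand 13 mm farther back than shut.
Start: joints at [1.145, 0.314, -0.047, 1.21, 0, 1.571], TCP at [0.248, 0.546, 0.231] pointing down, gripper open.
Joint ranges: [-2.67, 2.67], [-0.69, 1.73], [-1.03, 1.25], [-2.08, 2.16], [-1.42, 1.45], [-3.14, 3.14]. Speed limits (rad/s): [2.39, 2.39, 3.01, 3.14, 3.14, 3.14].

### API

Orientations are given as a unit quaternion [x, y, z, w].
In Python, from plant import sense, capture, finish_job gives the robot as it stands.
- The arm moves only by the shell command python3 -m inch 'ROWS' [FORCE]. ROWS is JSON, a list that holds one entry, the list of rows, each a list of 7 numbers: the shift along the tool's x, y, z in units of 40 mm (1.0 is 40 mm), then the turn, a rotation vector about the tool's x, y, z in units of 8 degrees (1.0 is 8 degrees), then the opening, from -1 (shut) to 1 (fully open). In form: [[[x, y, z, rx, ry, rz, hand], ...]]. A call has 1 to 20 rows; each row shifts and turns the commanded pose from where the row before left it, along the tool's axes as they then stand; what a row does not reach is not made up. A row lasts 1/10 s, in which the tool goes at most 50 mm and 8.59 degrees, less where a joint would pass 70% of its speed; a pose out of reach is approached as far as the arm can. A call with a number of a shift or a turn outside -1 to 1 is refused whole. A call with a gripper value outside its range is refused whole. The fingers move at their own pace and stop on an object; FORCE is the grip in N (left out, the last holds). Time passes only in rows, so rows that do not move let the fingers close. It gives the time, the measured TCP pose, the force, the opening and the grip force at its end, in the units of the state.
- sense(): the state, without advancing time (a new reading comes with each control period).
- capture(name): name is "scene" or "top"; returns a dict with "frame" (400x640x3 uint8, blue, green, red), "depth" (400x640 float32, m along the optical axis (not along the pixel's ray), 0 where there is no reading), "fx", "fy", "cx", "cy" (pixels), "rvec" (rotation vector, rad) and "tvec" (3), from world to camera coordinates, as OpenCV has them. Camera axes: x right, y down, z forward; pixel columns grow to the right and rows downward; lengths in m; the calibration is good to about 2 mm. A picture is of the moment at which its call begins.
- finish_job(): hands the job in; it is judged then, once.
The state is a dict: "t": time; "joints": joint angles; "dq": joint speeds; "joint_torque": joint torques, N m; "ee_pos": TCP position; "eef_rot": TCP orientation; "contact_force": force on the tool from outside, world axes, zero at the start; "wrist_torque": the same for the moment, N m; "gripper_width": finger opening in m; "gripper_force": force on a finger pad.
Only numpy, scipy, OpenCV 4.12 (cv2) and the standard library are available. Lean on these libraries where they do the work, as an engineer would, in place of code of your own. Each camera call takes 0.05 s, during which the arm holds its last target. There are 200 camera calls.

### The job

Clear the repair bench: take every colour-capped screw tube out of the blue carrier and stand it fully down in a free hole of the grey rack, any tube in any hole. Then hang the empty carrier by its handle bar on both yellow prongs of the hook stand and let go of it. Leave the white-capped tubes and everything else on the bench where they are.

Things in the scene. Friction and masses are not known exactly. Their poses are not given: they have to be found in the camera images.
- tube_red: Clear screw tube with a red cap, upright: body 18 mm diameter, cap 20 mm diameter on the top 14 mm, 80 mm tall over all, 40 g; the lowest 6 mm taper to a flat foot 12 mm wide. Origin: centre of its underside; z up along the tube. Present on some starts only. It starts upright in one of the carrier's sockets. 
- tube_yellow: Clear screw tube with a yellow cap, upright: body 18 mm diameter, cap 20 mm diameter on the top 14 mm, 80 mm tall over all, 40 g; the lowest 6 mm taper to a flat foot 12 mm wide. Origin: centre of its underside; z up along the tube. Present on some starts only. It starts upright in one of the carrier's sockets. 
- tube_green: Clear screw tube with a green cap, upright: body 18 mm diameter, cap 20 mm diameter on the top 14 mm, 80 mm tall over all, 40 g; the lowest 6 mm taper to a flat foot 12 mm wide. Origin: centre of its underside; z up along the tube. Present on some starts only. It starts upright in one of the carrier's sockets. 
- tube_orange: Clear screw tube with an orange cap, upright: body 18 mm diameter, cap 20 mm diameter on the top 14 mm, 80 mm tall over all, 40 g; the lowest 6 mm taper to a flat foot 12 mm wide. Origin: centre of its underside; z up along the tube. Present on some starts only. It starts upright in one of the carrier's sockets. 
- stored_a: Tube of the same shape and size with a white cap, already stored in a hole of the grey rack, to be left there. Present on some starts only (there are one or two of them). Origin: centre of its underside, z up.
- stored_b: Tube of the same shape and size with a white cap, already stored in a hole of the grey rack, to be left there. Present on some starts only (there are one or two of them). Origin: centre of its underside, z up.
- carrier: Loose blue carrier, 0.28 to 0.46 kg empty: block 124 x 124 x 40 mm with four square sockets 21 mm wide, 34 mm deep (floor 6 mm above the underside) at x = +-45, y = +-30 mm. A steel handle arches over it in the plane x = 0: uprights at y = +-55 mm, bar along y, 10 mm thick, centre line 115 mm above the underside. Origin: centre of the underside, z up. Both ways round are alike.
- carrier_grip (a point): Middle of the black grip sleeve (14 x 14 mm in section, 34 mm long in y) on the handle bar, on the bar's centre line; axes as the carrier's. Below it 70 mm are open between the bar and the block.
- rack: Grey bench rack, fixed: block 110 x 160 x 45 mm with six square holes 21 mm wide and 35 mm deep (hole floor 10 mm above the table), two rows of three, 50 mm apart both ways. Origin: centre of the underside, z up.
- hook: Fixed hook stand, origin on the table right below the seats. Post 18 mm thick at x = +100 mm; from a 12 mm crossbar on it (centre height 220 mm) two yellow prongs, 8 mm thick, at y = +-32 mm run towards -x: sloping down to the seats at x = 0 (centre height 190 mm), then up to open tips at x = -30 mm (centre height 216 mm).
- hook_seat (a point): Point midway between the two seats (the prongs' lowest points), level with the prongs' centre lines, 190 mm above the table; axes as the stand's. A hung bar has its centre line 9 to 12 mm higher, the sleeve between the prongs.
- screwdriver: Bystander: screwdriver 170 mm long lying along its x. Leave alone.
- board: Bystander: green circuit board 60 x 50 mm, 12 mm high. Leave alone.
- spool: Bystander: solder spool, 56 mm diameter, 36 mm high. Leave alone.
- flux_jar: Bystander: amber jar, 44 mm diameter, 45 mm high. Leave alone.
- rack_hole0 (a point): Centre of the mouth of rack hole 0, 45 mm above the table, at x = -25, y = -50 mm on the rack.
- rack_hole1 (a point): Centre of the mouth of rack hole 1, 45 mm above the table, at x = -25, y = 0 mm on the rack.
- rack_hole2 (a point): Centre of the mouth of rack hole 2, 45 mm above the table, at x = -25, y = 50 mm on the rack.
- rack_hole3 (a point): Centre of the mouth of rack hole 3, 45 mm above the table, at x = 25, y = -50 mm on the rack.
- rack_hole4 (a point): Centre of the mouth of rack hole 4, 45 mm above the table, at x = 25, y = 0 mm on the rack.
- rack_hole5 (a point): Centre of the mouth of rack hole 5, 45 mm above the table, at x = 25, y = 50 mm on the rack.

How it is judged:
On the way, in this order (a step that is already met when the one before it is completed fails the run):
1. all colour-capped tubes stand in rack holes ((horizontal distance between tube_red and rack_hole0 below 0.006 m or horizontal distance between tube_red and rack_hole1 below 0.006 m or horizontal distance between tube_red and rack_hole2 below 0.006 m or horizontal distance between tube_red and rack_hole3 below 0.006 m or horizontal distance between tube_red and rack_hole4 below 0.006 m or horizontal distance between tube_red and rack_hole5 below 0.006 m) and z of each of tube_red, tube_yellow, tube_green, tube_orange in the frame of rack below 0.016 m and angle between each of tube_red, tube_yellow, tube_green, tube_orange's own z axis and vertical below 0.15 rad and linear speed of each of tube_red, tube_yellow, tube_green, tube_orange below 0.05 m/s and (horizontal distance between tube_yellow and rack_hole0 below 0.006 m or horizontal distance between tube_yellow and rack_hole1 below 0.006 m or horizontal distance between tube_yellow and rack_hole2 below 0.006 m or horizontal distance between tube_yellow and rack_hole3 below 0.006 m or horizontal distance between tube_yellow and rack_hole4 below 0.006 m or horizontal distance between tube_yellow and rack_hole5 below 0.006 m) and (horizontal distance between tube_green and rack_hole0 below 0.006 m or horizontal distance between tube_green and rack_hole1 below 0.006 m or horizontal distance between tube_green and rack_hole2 below 0.006 m or horizontal distance between tube_green and rack_hole3 below 0.006 m or horizontal distance between tube_green and rack_hole4 below 0.006 m or horizontal distance between tube_green and rack_hole5 below 0.006 m) and (horizontal distance between tube_orange and rack_hole0 below 0.006 m or horizontal distance between tube_orange and rack_hole1 below 0.006 m or horizontal distance between tube_orange and rack_hole2 below 0.006 m or horizontal distance between tube_orange and rack_hole3 below 0.006 m or horizontal distance between tube_orange and rack_hole4 below 0.006 m or horizontal distance between tube_orange and rack_hole5 below 0.006 m)), for 0.2 s.
2. the carrier hangs on both prongs, let go of (x of carrier_grip in the frame of hook_seat between -0.028 and 0.04 m and y of carrier_grip in the frame of hook_seat between -0.025 and 0.025 m and z of carrier_grip in the frame of hook_seat between 0.003 and 0.026 m and angle between carrier's own z axis and vertical below 0.3 rad and contact force between carrier and hook above 1 N and contact force between carrier and the fingers below 0.1 N), for 0.3 s.
At the end, for the whole second after the job is handed in: All colour-capped tubes stand in rack holes (6 mm off centre, 6 mm off the floor, 0.15 rad at most); the carrier hangs free and still on both prongs (grip 3-26 mm above the seats, -28 to 40 mm along, 25 mm aside, tilt under 0.3 rad); white-capped tubes still in their holes (all of step 1 and all of step 2 and linear speed of carrier below 0.08 m/s and angle between each of stored_a, stored_b's own z axis and vertical below 0.15 rad and z of each of stored_a, stored_b in the frame of rack below 0.016 m); the robot touches nothing.
It fails at once if a white-capped stored tube is moved more than 30 mm (distance of any of stored_a, stored_b from where it was at the start of the episode above 0.03 m).
It fails at once if a tool or part lying on the bench is moved more than 30 mm (distance of any of screwdriver, board, spool, flux_jar from where it was at the start of the episode above 0.03 m).
Of tube_red, tube_yellow, tube_green, tube_orange only 3 to 4 are there at a start; the rules pass over those that are not, and their reading is None.
Of stored_a, stored_b only 1 to 2 are there at a start; the rules pass over those that are not, and their reading is None.
At some moment in a run one of carrier may be knocked a few centimetres aside while the robot is not near it.
It also fails if it takes over 210 s, if anything falls off the work surface, if the arm or the gripper's body presses on something with over 40 N, if the wrist force passes 120 N, or if a joint passes its speed limit or range.

## Working session

There is one attempt and no reset: what is moved stays moved. The work goes in short steps, Python scripts to look and compute and a shell command to move; the robot and the scene stay as the last step left them, time stands still between calls to the robot, and variables do not carry over. Pictures are saved under pics/ and viewed, at most 14 in all, crops included, and the job is handed in when it is done.

```bash
ls; mkdir -p pics; cat > h.py <<'E'
import numpy as np, cv2
from plant import sense, capture
def cap(n):
    c=capture(n); c['R']=cv2.Rodrigues(np.array(c['rvec'],float))[0]; c['t']=np.array(c['tvec'],float).ravel(); return c
def cloud(c):
    d=c['depth']; v,u=np.mgrid[:400,:640]
    P=np.stack([(u-c['cx'])/c['fx']*d,(v-c['cy'])/c['fy']*d,d],-1)
    W=(P-c['t'])@c['R']; W[d==0]=np.nan; return W
def atz(c,u,v,z):
    r=c['R'].T@np.array([(u-c['cx'])/c['fx'],(v-c['cy'])/c['fy'],1]); o=-c['R'].T@c['t']; return o+r*(z-o[2])/r[2]
E
python3 - <<'E'
from h import *
for n in('scene','top'):
    c=cap(n); cv2.imwrite(f'pics/{n}0.png',c['frame']); np.savez(f'{n}0.npz',W=cloud(c),f=c['frame'])
    print(n,c['fx'],-c['R'].T@c['t'])
print(sense())
E
```

```text
pics
scene 430.10107101893425 [1.17815388 0.28264275 0.73373509]
top 437.56604584777574 [ 0.34782439 -0.0263793   1.11516173]
{'t': 0.1, 'joints': array([ 1.14500536e+00,  3.14118835e-01, -4.79981747e-02,  1.21020966e+00,
        1.38310277e-07,  1.57082149e+00]), 'dq': array([ 0.00096135, -0.00200636,  0.00168776, -0.000195  , -0.00074822,
       -0.00035986]), 'joint_torque': array([-7.49943119e-04, -5.40766811e+01,  3.40540695e+01,  1.11576341e-02,
       -6.32878573e-05, -1.06943463e-05]), 'ee_pos': array([0.24760417, 0.54594113, 0.23053429]), 'eef_rot': array([ 2.11303130e-01,  9.77420279e-01, -7.47886094e-04, -1.61732449e-04]), 'contact_force': array([0.00848739, 0.29976024, 0.2075391 ]), 'wrist_torque': array([-0.03300901,  0.02635967, -0.0278247 ]), 'gripper_force': 0.0, 'gripper_width': 0.08554282448928237}
```

View pics/top0.png

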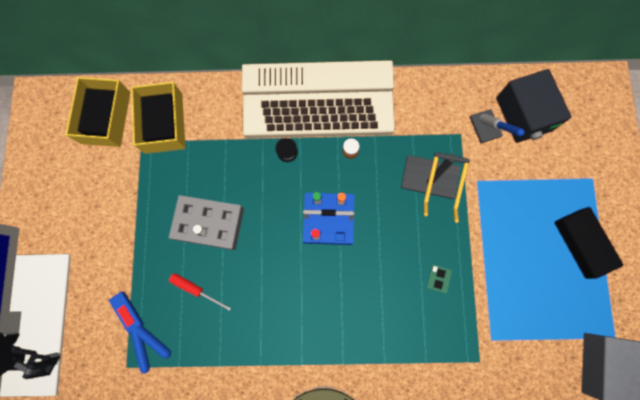

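View pics/scene0.png

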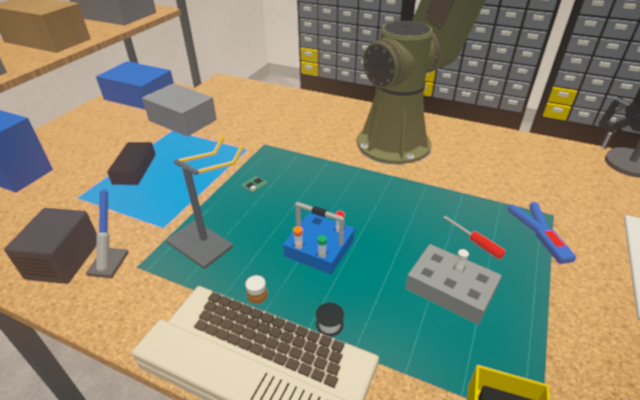

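Top view: green cap (317,197), orange (341,197) and red (315,234) sit in the carrier, and its fourth socket is empty. The rack has one white tube at (197,229), and the hook prongs are at (431,185) and (461,190). I'll enlarge these.

```bash
python3 - <<'E'
import numpy as np,cv2
f=np.load('top0.npz')['f']
a=cv2.resize(f[185:255,160:250],None,fx=4.4,fy=4.4,interpolation=cv2.INTER_CUBIC)
b=cv2.resize(f[185:255,285:375],None,fx=4.4,fy=4.4,interpolation=cv2.INTER_CUBIC)
c=cv2.resize(f[145:215,395:485],None,fx=4.4,fy=4.4,interpolation=cv2.INTER_CUBIC)
print(a.shape)
g=np.vstack([np.hstack([a,b]),np.hstack([c,c*0])])[:600,:800]
cv2.imwrite('pics/z.png',g)
E
```

```text
(308, 396, 3)
```

View pics/z.png

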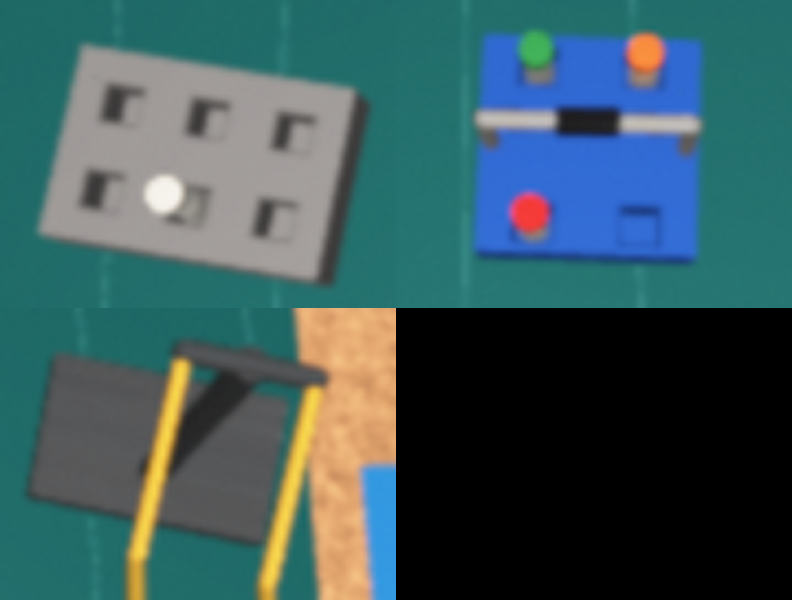

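```bash
cat >> h.py <<'E'
def rigid(L,P):
    L=np.array(L,float);P=np.array(P,float)[:,:2];l=L-L.mean(0);p=P-P.mean(0)
    a=np.arctan2((l[:,0]*p[:,1]-l[:,1]*p[:,0]).sum(),(l*p).sum()); R=np.array([[np.cos(a),-np.sin(a)],[np.sin(a),np.cos(a)]])
    o=P.mean(0)-R@L.mean(0); return o,a,R,np.abs(P-(L@R.T+o)).max()
E
python3 - <<'E'
from h import *
c=cap('top')
def q(pts,ox,oy,z,dx=0,dy=0): return [atz(c,ox+(u-dx+.5)/4.4-.5,oy+(v-dy+.5)/4.4-.5,z) for u,v in pts]
# up=+x left=+y
H=q([(122,105),(207,118),(294,132),(101,191),(190,205),(275,220)],160,185,.045)
o,a,R,e=rigid([(25,50),(25,0),(25,-50),(-25,50),(-25,0),(-25,-50)]and np.array([(25,50),(25,0),(25,-50),(-25,50),(-25,0),(-25,-50)])/1e3,H)
print('rack',o,np.degrees(a),e)
C=q([(82,45),(358,90),(318,281),(38,235)],160,185,.045)
o,a,R,e=rigid(np.array([(55,80),(55,-80),(-55,-80),(-55,80)])/1e3,C);print('rack corners',o,np.degrees(a),e)
for L in [(-25,-50),(-25,0),(-25,50),(25,-50),(25,0),(25,50)]: print(o+R@np.array(L)/1e3)
K=q([(484,35),(701,40),(696,256),(476,251)],285,185,.04,396)
o,a,R,e=rigid(np.array([(62,62),(62,-62),(-62,-62),(-62,62)])/1e3,K);print('carrier',o,np.degrees(a),e)
for L in [(45,30),(45,-30),(-45,30),(-45,-30)]: print(o+R@np.array(L)/1e3)
print('caps',np.array(q([(536,49),(645,51),(530,213)],285,185,.086,396)))
print('bar',np.array(q([(477,118),(700,125),(588,121)],285,185,.119,396)))
S=np.array(q([(138,556),(267,580)],395,145,.192,0,308));T=np.array(q([(181,362),(314,390)],395,145,.224,0,308))
print('seats',S,S.mean(0),'top',T,T.mean(0)); d=(T-S).mean(0);print(np.degrees(np.arctan2(d[1],d[0])))
d=S[0]-S[1];print(np.degrees(np.arctan2(-d[0],d[1])),np.linalg.norm(d))
W=cloud(c)
for n,(u,v) in dict(rackTop=(205,225),carTop=(330,222),table=(270,290),bar=(312,212),cap=(317,196)).items(): print(n,W[v,u])
E
```

```text
rack [0.52081253 0.28415831] -10.383446964907776 0.0007830829358327351
rack corners [0.52072689 0.28380839] -10.491966037234224 0.0009041532061723478
[0.48704   0.2391968]
[0.49614488 0.28836083]
[0.50524976 0.33752485]
[0.53620402 0.23009192]
[0.5453089  0.27925594]
[0.55441379 0.32841997]
carrier [ 0.52497163 -0.02391739] -2.722428051722474 0.0006142922897499764
[0.57134576 0.00391137]
[ 0.56849592 -0.05602091]
[0.48144734 0.00818614]
[ 0.47859749 -0.05174614]
caps [[ 0.57081718  0.00393995  0.086     ]
 [ 0.56837212 -0.0556054   0.086     ]
 [ 0.48064715  0.00856463  0.086     ]]
bar [[ 0.52723311  0.03458642  0.119     ]
 [ 0.52097517 -0.08244512  0.119     ]
 [ 0.52437192 -0.02375685  0.119     ]]
seats [[ 0.53115302 -0.23389759  0.192     ]
 [ 0.51790308 -0.29547893  0.192     ]] [ 0.52452805 -0.26468826  0.192     ] top [[ 0.61918873 -0.25328153  0.224     ]
 [ 0.60376465 -0.31553634  0.224     ]] [ 0.61147669 -0.28440894  0.224     ]
-12.778965899091842
-12.14273212121458 0.06299065435070816
rackTop [0.51182973 0.28333173 0.04359099]
carTop [ 0.51323802 -0.02737735  0.0407489 ]
table [ 0.35044469  0.12667564 -0.00049809]
bar [0.52572804 0.01387944 0.1174366 ]
cap [0.57077235 0.00266008 0.08321814]
```

```bash
cat >> h.py <<'E'
def to(x,y,z,yaw=None):
    from scipy.spatial.transform import Rotation as Ro
    s=sense(); R=Ro.from_quat(s['eef_rot']).as_matrix(); d=R.T@(np.array([x,y,z])-s['ee_pos'])/.04
    cy=np.degrees(np.arctan2(R[1,1],R[0,1])); print('units',d.round(2),'closing yaw',cy.round(2),'ee',s['ee_pos'].round(4),'w',round(s['gripper_width'],4),'gf',round(s['gripper_force'],1),'F',np.round(s['contact_force'],1),'j6',s['joints'][5].round(2),'t',s['t'])
E
python3 -m inch '[[[0,0,0,0,0,-0.88,0.1],[0,0,0,0,0,-0.88,0.1],[0,0,0,0,0,-0.88,0.1],[0,0,0,0,0,-0.88,0.1],[0,0,0,0,0,-0.88,0.1],[0,0,0,0,0,-0.88,0.1],[0,0,0,0,0,-0.88,0.1],[0,0,0,0,0,0,0.1],[0,0,0,0,0,0,0.1]]]' 30; python3 -c "from h import *;to(.481,.0085,.16)"
```

```text
t: 1.05
ee_pos: [0.2478, 0.5463, 0.2311]
eef_rot: [-0.214, 0.977, -0.0, -0.0]
contact_force: [0.2, -0.3, -0.3]
gripper_width: 0.047
gripper_force: 0.0
units [  0.32 -14.65   1.78] closing yaw 114.72 ee [0.2478 0.5463 0.2311] w 0.047 gf 0.0 F [ 0.2 -0.3 -0.3] j6 0.71 t 1.05
```

```bash
python3 -m inch '[[[0.02,-0.9,0,0,0,0,0.05],[0.02,-0.9,0,0,0,0,0.05],[0.02,-0.9,0,0,0,0,0.05],[0.02,-0.9,0,0,0,0,0.05],[0.02,-0.9,0,0,0,0,0.05],[0.02,-0.9,0,0,0,0,0.05],[0.02,-0.9,0,0,0,0,0.05],[0.02,-0.9,0,0,0,0,0.05],[0.02,-0.9,0,0,0,0,0.05],[0.02,-0.9,0,0,0,0,0.05],[0.02,-0.9,0,0,0,0,0.05],[0.02,-0.9,0.2,0,0,0,0.05],[0.02,-0.9,0.2,0,0,0,0.05],[0.02,-0.9,0.4,0,0,0,0.05],[0.02,-0.9,0.4,0,0,0,0.05],[0.02,-0.9,0.5,0,0,0,0.05],[0,-0.25,0,0,0,0,0.05],[0,0,0,0,0,0,0.05],[0,0,0,0,0,0,0.05]]]' 30; python3 -c "from h import *;to(.481,.0085,.06)"
```

```text
t: 2.95
ee_pos: [0.4828, 0.01, 0.1638]
eef_rot: [-0.215, 0.977, 0.0, 0.0]
contact_force: [-0.5, 0.3, -0.3]
gripper_width: 0.0445
gripper_force: 0.0
units [ 0.06 -0.02  2.6 ] closing yaw 114.83 ee [0.4828 0.01   0.1638] w 0.0445 gf 0.0 F [-0.5  0.3 -0.3] j6 -0.41 t 2.95
```

```bash
python3 -m inch '[[[0.06,-0.02,0.6,0,0,0,0.05],[0,0,0.6,0,0,0,0.05],[0,0,0.5,0,0,0,0.05],[0,0,0.5,0,0,0,0.05],[0,0,0.4,0,0,0,0.05],[0,0,0,0,0,0,0.05],[0,0,0,0,0,0,-1],[0,0,0,0,0,0,-1],[0,0,0,0,0,0,-1],[0,0,0,0,0,0,-1],[0,0,0,0,0,0,-1]]]' 30; python3 -c "from h import *;to(.481,.0085,.17)"
```

```text
t: 4.05
ee_pos: [0.4821, 0.0081, 0.0606]
eef_rot: [-0.215, 0.977, 0.0, 0.001]
contact_force: [-1.2, 2.2, 6.3]
gripper_width: 0.0189
gripper_force: 29.6
units [ 0.01  0.02 -2.74] closing yaw 114.89 ee [0.4821 0.0081 0.0606] w 0.0189 gf 29.6 F [-1.2  2.2  6.3] j6 -0.42 t 4.05
```

```bash
python3 -m inch '[[[0,0,-0.3,0,0,0,-1],[0,0,-0.5,0,0,0,-1],[0,0,-0.6,0,0,0,-1],[0,0,-0.6,0,0,0,-1],[0,0,-0.6,0,0,0,-1],[0,0,-0.3,0,0,0,-1],[0,0,0,0,0,0,-1],[0,0,0,0,0,0,-1]]]' 30; python3 -c "
from h import *;to(.5544,.3284,.17);c=cap('scene');f=cv2.resize(c['frame'][80:330,230:550],None,fx=2,fy=2);cv2.imwrite('pics/s1.png',f)"
```

```text
t: 4.85
ee_pos: [0.4807, 0.0076, 0.1749]
eef_rot: [-0.215, 0.977, -0.0, -0.0]
contact_force: [-0.4, 0.2, -0.9]
gripper_width: 0.0189
gripper_force: 29.5
units [-5.05  6.5   0.12] closing yaw 114.87 ee [0.4807 0.0076 0.1749] w 0.0189 gf 29.5 F [-0.4  0.2 -0.9] j6 -0.42 t 4.85
```

View pics/s1.png

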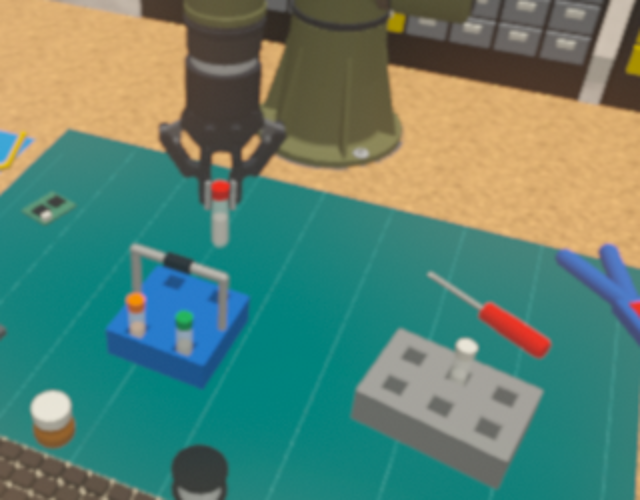

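Red hangs upright in the fingers at (220,210), clear of the carrier. Next it goes to hole 5.

```bash
python3 -m inch '[[[-0.3,0.4,0,0,0,0,-1],[-0.5,0.65,0,0,0,0,-1],[-0.56,0.72,0,0,0,0,-1],[-0.56,0.72,0,0,0,0,-1],[-0.56,0.72,0,0,0,0,-1],[-0.56,0.72,0,0,0,0,-1],[-0.56,0.72,0,0,0,0,-1],[-0.56,0.72,0,0,0,0,-1],[-0.5,0.65,0,0,0,0,-1],[-0.3,0.4,0,0,0,0,-1],[-0.09,0.08,0,0,0,0,-1],[0,0,0,0,0,0,-1],[0,0,0,0,0,0,-1]]]' 30; python3 -c "from h import *;to(.5544,.3284,.066)"
```

```text
t: 6.2
ee_pos: [0.5542, 0.3274, 0.1744]
eef_rot: [-0.215, 0.977, -0.001, -0.001]
contact_force: [-0.5, -0.0, -0.8]
gripper_width: 0.0188
gripper_force: 29.5
units [-0.02  0.02  2.71] closing yaw 114.85 ee [0.5542 0.3274 0.1744] w 0.0188 gf 29.5 F [-0.5 -0.  -0.8] j6 0.1 t 6.2
```

```bash
python3 -m inch '[[[-0.02,0.02,0.4,0,0,0,-1],[0,0,0.6,0,0,0,-1],[0,0,0.6,0,0,0,-1],[0,0,0.4,0,0,0,-1],[0,0,0.3,0,0,0,-1],[0,0,0.2,0,0,0,-1],[0,0,0.2,0,0,0,-1],[0,0,0,0,0,0,-1],[0,0,0,0,0,0,-1]]]' 30; python3 -c "from h import *;to(.5544,.3284,.066)"
```

```text
t: 7.1
ee_pos: [0.5555, 0.3297, 0.0677]
eef_rot: [-0.215, 0.977, 0.0, 0.0]
contact_force: [0.6, -0.9, -1.0]
gripper_width: 0.0188
gripper_force: 29.5
units [ 0.04 -0.02  0.04] closing yaw 114.88 ee [0.5555 0.3297 0.0677] w 0.0188 gf 29.5 F [ 0.6 -0.9 -1. ] j6 0.1 t 7.1
```

```bash
python3 -m inch '[[[0,0,0.06,0,0,0,-1],[0,0,0,0,0,0,-0.1],[0,0,0,0,0,0,-0.1],[0,0,0,0,0,0,-0.1],[0,0,-0.4,0,0,0,-0.1],[0,0,-0.6,0,0,0,-0.1],[0,0,-0.6,0,0,0,-0.1],[0,0,-0.6,0,0,0,-0.1],[0,0,-0.4,0,0,0,-0.1],[0,0,0,0,0,0,0.05],[0,0,0,0,0,0,0.05]]]' 30; cat > chk.py <<'E'
from h import *
def chk():
    c=cap('top'); W=cloud(c); hsv=cv2.cvtColor(c['frame'],cv2.COLOR_BGR2HSV)
    for n,lo,hi in(('green',45,75),('orange',8,18),('red',0,5),('yellow',22,34)):
        m=((hsv[...,0]>=lo)&(hsv[...,0]<=hi)&(hsv[...,1]>140)&(hsv[...,2]>110)&(W[...,2]>.05)&(W[...,2]<.1)).astype(np.uint8)
        k,l,s,ce=cv2.connectedComponentsWithStats(m)
        for i in range(1,k):
            if s[i,4]>25: z=np.nanmax(W[l==i][:,2]); print(n,s[i,4],ce[i].round(1),np.round(z,3),'@.086',atz(c,*ce[i],.086)[:2].round(4),'@.09',atz(c,*ce[i],.09)[:2].round(4))
    m=((hsv[...,0]>=105)&(hsv[...,0]<=125)&(hsv[...,1]>150)&(W[...,2]>.034)&(W[...,2]<.046)).astype(np.uint8)
    p=np.argwhere(m); q=W[p[:,0],p[:,1],:2]; print('blue top',cv2.minAreaRect(q.astype(np.float32)))
    return c
E
python3 -c "
from chk import *;c=chk();cv2.imwrite('pics/t2.png',cv2.resize(c['frame'][130:270,130:400],None,fx=2.9,fy=2.9));to(.5685,-.056,.16)"
```

```text
t: 8.2
ee_pos: [0.5552, 0.3297, 0.1687]
eef_rot: [-0.215, 0.977, 0.0, 0.0]
contact_force: [-0.2, 0.2, -1.2]
gripper_width: 0.0447
gripper_force: 0.0
green 41 [316.5 195.7] 0.089 @.086 [0.571  0.0037] @.09 [0.5701 0.0036]
orange 48 [341.1 196.8] 0.092 @.086 [ 0.5669 -0.0554] @.09 [ 0.5661 -0.0553]
red 52 [181.4 205.2] 0.093 @.086 [0.5546 0.3298] @.09 [0.5538 0.3284]
yellow 478 [102.8  93.4] 0.074 @.086 [0.8498 0.5444] @.09 [0.8478 0.5421]
yellow 785 [153.6 113.6] 0.075 @.086 [0.7916 0.4107] @.09 [0.7899 0.409 ]
blue top ((0.5704221725463867, -0.35572949051856995), (0.7471618056297302, 0.4514453113079071), 71.12332153320312)
units [ 3.74 -8.88  0.2 ] closing yaw 114.89 ee [0.5548 0.3294 0.1679] w 0.0449 gf 0.0 F [-0.5  0.2 -0.3] j6 0.1 t 8.25
```

View pics/t2.png

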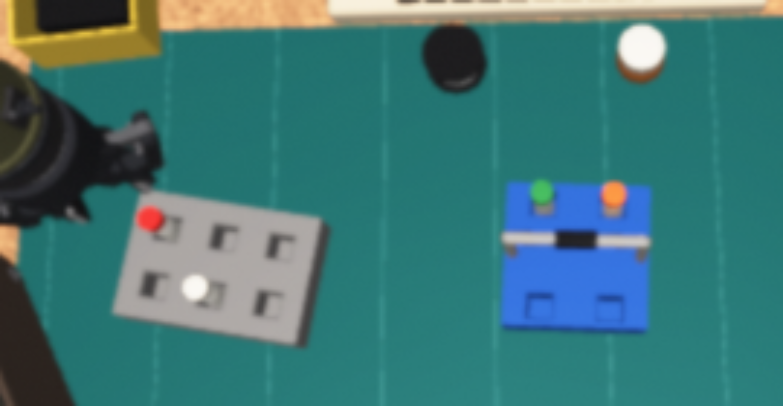

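Red stands in hole 5, with its cap at (150,218) in the crop. The carrier hasn't moved, and green (542,192) and orange (613,193) are still in it. Orange next.

```bash
python3 -m inch '[[[0.2,-0.4,0,0,0,0,0.05],[0.34,-0.8,0,0,0,0,0.05],[0.34,-0.8,0,0,0,0,0.05],[0.34,-0.8,0,0,0,0,0.05],[0.34,-0.8,0,0,0,0,0.05],[0.34,-0.8,0,0,0,0,0.05],[0.34,-0.8,0,0,0,0,0.05],[0.34,-0.8,0,0,0,0,0.05],[0.34,-0.8,0,0,0,0,0.05],[0.34,-0.8,0,0,0,0,0.05],[0.34,-0.8,0,0,0,0,0.05],[0.14,-0.48,0,0,0,0,0.05],[0,0,0,0,0,0,0.05],[0,0,0,0,0,0,0.05]]]' 30; python3 -c "from h import *;to(.568,-.0558,.06)"
```

```text
t: 9.65
ee_pos: [0.5678, -0.0561, 0.1679]
eef_rot: [-0.215, 0.977, 0.0, -0.001]
contact_force: [0.6, -0.0, -0.2]
gripper_width: 0.0451
gripper_force: 0.0
units [-0.01  0.    2.7 ] closing yaw 114.8 ee [ 0.5678 -0.0561  0.1679] w 0.0451 gf 0.0 F [ 0.6 -0.  -0.2] j6 -0.53 t 9.65
```

```bash
python3 -m inch '[[[0,0,0.6,0,0,0,0.05],[0,0,0.6,0,0,0,0.05],[0,0,0.6,0,0,0,0.05],[0,0,0.5,0,0,0,0.05],[0,0,0.4,0,0,0,0.05],[0,0,0,0,0,0,0.05],[0,0,0,0,0,0,-1],[0,0,0,0,0,0,-1],[0,0,0,0,0,0,-1],[0,0,0,0,0,0,-1],[0,0,-0.3,0,0,0,-1],[0,0,-0.5,0,0,0,-1],[0,0,-0.6,0,0,0,-1],[0,0,-0.6,0,0,0,-1],[0,0,-0.6,0,0,0,-1],[0,0,-0.4,0,0,0,-1],[0,0,0,0,0,0,-1],[0,0,0,0,0,0,-1]]]' 30; python3 -c "from h import *;to(.5362,.2301,.17)"
```

```text
t: 11.45
ee_pos: [0.5691, -0.0556, 0.1813]
eef_rot: [-0.215, 0.977, -0.0, 0.0]
contact_force: [0.4, -1.0, -1.1]
gripper_width: 0.0189
gripper_force: 29.3
units [-2.26  6.83  0.28] closing yaw 114.87 ee [ 0.5691 -0.0556  0.1813] w 0.0189 gf 29.3 F [ 0.4 -1.  -1.1] j6 -0.53 t 11.45
```

```bash
python3 -m inch '[[[-0.13,0.4,0,0,0,0,-1],[-0.25,0.75,0,0,0,0,-1],[-0.25,0.75,0,0,0,0,-1],[-0.25,0.75,0,0,0,0,-1],[-0.25,0.75,0,0,0,0,-1],[-0.25,0.75,0,0,0,0,-1],[-0.25,0.75,0,0,0,0,-1],[-0.25,0.75,0,0,0,0,-1],[-0.25,0.75,0,0,0,0,-1],[-0.13,0.43,0,0,0,0,-1],[0,0,0,0,0,0,-1],[0,0,0,0,0,0,-1]]]' 30; python3 -c "from h import *;to(.5362,.2301,.067)"
```

```text
t: 12.65
ee_pos: [0.5353, 0.2302, 0.1802]
eef_rot: [-0.216, 0.976, -0.0, -0.001]
contact_force: [-0.4, -0.4, -0.8]
gripper_width: 0.0188
gripper_force: 29.4
units [-0.02 -0.01  2.83] closing yaw 114.93 ee [0.5353 0.2302 0.1802] w 0.0188 gf 29.4 F [-0.4 -0.4 -0.8] j6 -0.03 t 12.65
```

```bash
python3 -m inch '[[[-0.02,-0.01,0.6,0,0,0,-1],[0,0,0.6,0,0,0,-1],[0,0,0.6,0,0,0,-1],[0,0,0.4,0,0,0,-1],[0,0,0.3,0,0,0,-1],[0,0,0.2,0,0,0,-1],[0,0,0.12,0,0,0,-1],[0,0,0,0,0,0,-1],[0,0,0,0,0,0,-1]]]' 30; python3 -c "from h import *;to(.5362,.2301,.066)"
```

```text
t: 13.55
ee_pos: [0.537, 0.2302, 0.0684]
eef_rot: [-0.215, 0.977, -0.0, 0.0]
contact_force: [0.6, 2.0, -1.4]
gripper_width: 0.0188
gripper_force: 29.5
units [0.02 0.01 0.06] closing yaw 114.88 ee [0.537  0.2302 0.0684] w 0.0188 gf 29.5 F [ 0.6  2.  -1.4] j6 -0.03 t 13.55
```

```bash
python3 -m inch '[[[0,0,0.06,0,0,0,-1],[0,0,0,0,0,0,-0.1],[0,0,0,0,0,0,-0.1],[0,0,0,0,0,0,-0.1],[0,0,-0.4,0,0,0,-0.1],[0,0,-0.6,0,0,0,-0.1],[0,0,-0.6,0,0,0,-0.1],[0,0,-0.6,0,0,0,-0.1],[0,0,-0.5,0,0,0,-0.1],[0,0,0,0,0,0,0.05],[0,0,0,0,0,0,0.05]]]' 30; python3 -c "
from chk import *;c=chk();cv2.imwrite('pics/t3.png',cv2.resize(c['frame'][130:270,130:400],None,fx=2.9,fy=2.9));to(.571,.0038,.16)"
```

```text
t: 14.65
ee_pos: [0.537, 0.2303, 0.1737]
eef_rot: [-0.215, 0.977, -0.0, 0.0]
contact_force: [-0.4, -0.5, -0.0]
gripper_width: 0.0448
gripper_force: 0.0
green 42 [316.5 195.6] 0.09 @.086 [0.5711 0.0038] @.09 [0.5703 0.0037]
orange 54 [222.5 211.5] 0.094 @.086 [0.5372 0.2299] @.09 [0.5365 0.2289]
yellow 191 [86.  82.5] 0.074 @.086 [0.8808 0.5902] @.09 [0.8788 0.5878]
yellow 338 [167.   99.4] 0.075 @.086 [0.8289 0.3787] @.09 [0.827  0.3772]
blue top ((0.5699525475502014, -0.3552175760269165), (0.7474386096000671, 0.4499574303627014), 71.09588623046875)
units [ 1.6  -5.49  0.32] closing yaw 114.88 ee [0.5364 0.23   0.1729] w 0.0449 gf 0.0 F [-0.2 -0.   0.3] j6 -0.03 t 14.7
```

View pics/t3.png

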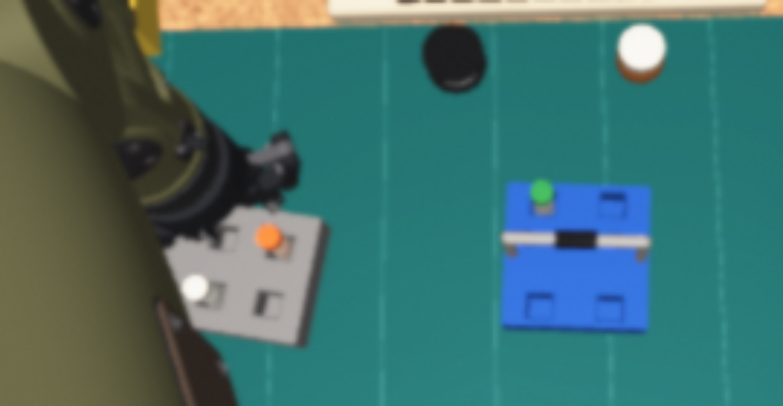

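Orange stands in hole 3, with its cap at (267,237) in the crop. Green is still in place at (542,192).

```bash
python3 -m inch '[[[0.1,-0.4,0,0,0,0,0.05],[0.23,-0.8,0,0,0,0,0.05],[0.23,-0.8,0,0,0,0,0.05],[0.23,-0.8,0,0,0,0,0.05],[0.23,-0.8,0,0,0,0,0.05],[0.23,-0.8,0,0,0,0,0.05],[0.23,-0.8,0,0,0,0,0.05],[0.12,-0.28,0,0,0,0,0.05],[0,0,0,0,0,0,0.05],[0,0,0,0,0,0,0.05]]]' 30; python3 -c "from h import *;to(.571,.0038,.06)"
```

```text
t: 15.7
ee_pos: [0.5704, 0.0048, 0.1731]
eef_rot: [-0.215, 0.977, 0.0, -0.001]
contact_force: [-0.4, 1.0, -0.4]
gripper_width: 0.0449
gripper_force: 0.0
units [-0.01 -0.03  2.83] closing yaw 114.86 ee [0.5704 0.0048 0.1731] w 0.0449 gf 0.0 F [-0.4  1.  -0.4] j6 -0.43 t 15.7
```

```bash
python3 -m inch '[[[0,-0.02,0.6,0,0,0,0.05],[0,0,0.6,0,0,0,0.05],[0,0,0.6,0,0,0,0.05],[0,0,0.6,0,0,0,0.05],[0,0,0.43,0,0,0,0.05],[0,0,0,0,0,0,0.05],[0,0,0,0,0,0,-1],[0,0,0,0,0,0,-1],[0,0,0,0,0,0,-1],[0,0,0,0,0,0,-1],[0,0,-0.3,0,0,0,-1],[0,0,-0.5,0,0,0,-1],[0,0,-0.6,0,0,0,-1],[0,0,-0.6,0,0,0,-1],[0,0,-0.6,0,0,0,-1],[0,0,-0.4,0,0,0,-1],[0,0,0,0,0,0,-1],[0,0,0,0,0,0,-1]]]' 30; python3 -c "from h import *;to(.4870,.2392,.17)"
```

```text
t: 17.5
ee_pos: [0.5715, 0.0037, 0.1809]
eef_rot: [-0.215, 0.977, -0.0, 0.0]
contact_force: [0.4, -0.4, -0.9]
gripper_width: 0.0188
gripper_force: 29.3
units [-0.56  6.23  0.27] closing yaw 114.87 ee [0.5715 0.0037 0.1809] w 0.0188 gf 29.3 F [ 0.4 -0.4 -0.9] j6 -0.43 t 17.5
```

```bash
python3 -m inch '[[[-0.03,0.4,0,0,0,0,-1],[-0.06,0.75,0,0,0,0,-1],[-0.07,0.75,0,0,0,0,-1],[-0.07,0.75,0,0,0,0,-1],[-0.07,0.75,0,0,0,0,-1],[-0.07,0.75,0,0,0,0,-1],[-0.07,0.75,0,0,0,0,-1],[-0.07,0.75,0,0,0,0,-1],[-0.05,0.58,0,0,0,0,-1],[0,0,0,0,0,0,-1],[0,0,0,0,0,0,-1]]]' 30; python3 -c "from h import *;to(.4870,.2392,.067)"
```

```text
t: 18.6
ee_pos: [0.4857, 0.2396, 0.1795]
eef_rot: [-0.216, 0.976, -0.0, -0.001]
contact_force: [0.4, -0.9, 0.3]
gripper_width: 0.0187
gripper_force: 29.4
units [-0.03 -0.02  2.81] closing yaw 114.98 ee [0.4857 0.2396 0.1795] w 0.0187 gf 29.4 F [ 0.4 -0.9  0.3] j6 0.02 t 18.6
```

```bash
python3 -m inch '[[[-0.02,-0.01,0.6,0,0,0,-1],[0,0,0.6,0,0,0,-1],[0,0,0.6,0,0,0,-1],[0,0,0.4,0,0,0,-1],[0,0,0.3,0,0,0,-1],[0,0,0.2,0,0,0,-1],[0,0,0.12,0,0,0,-1],[0,0,0,0,0,0,-1],[0,0,0,0,0,0,-1]]]' 30; python3 -c "from h import *;to(.4870,.2392,.066)"
```

```text
t: 19.5
ee_pos: [0.4879, 0.2392, 0.068]
eef_rot: [-0.215, 0.977, -0.0, 0.0]
contact_force: [1.0, 0.6, -0.8]
gripper_width: 0.0185
gripper_force: 29.5
units [0.02 0.01 0.05] closing yaw 114.88 ee [0.4879 0.2392 0.068 ] w 0.0185 gf 29.5 F [ 1.   0.6 -0.8] j6 0.02 t 19.5
```

```bash
python3 -m inch '[[[0,0,0.06,0,0,0,-1],[0,0,0,0,0,0,-0.1],[0,0,0,0,0,0,-0.1],[0,0,0,0,0,0,-0.1],[0,0,-0.4,0,0,0,-0.1],[0,0,-0.8,0,0,0,-0.1],[0,0,-0.8,0,0,0,-0.1],[0,0,-0.8,0,0,-0.8,-0.1],[0,0,-0.8,0,0,-1,0.1],[0,0,-0.4,0,0,-1,0.1],[0,0,0,0,0,-1,0.1],[0,0,0,0,0,-1,0.1],[0,0,0,0,0,-1,0.1],[0,0,0,0,0,-1,0.1],[0,0,0,0,0,-1,0.1],[0,0,0,0,0,0,0.1],[0,0,0,0,0,0,0.1]]]' 30; python3 -c "
from chk import *;c=chk();cv2.imwrite('pics/t4.png',cv2.resize(c['frame'][130:270,130:400],None,fx=2.9,fy=2.9));to(.525,-.0239,.2)"
```

```text
t: 21.2
ee_pos: [0.4877, 0.2392, 0.2253]
eef_rot: [-0.689, 0.725, -0.0, -0.0]
contact_force: [0.4, 0.1, 0.6]
gripper_width: 0.0471
gripper_force: 0.0
green 36 [218.2 232.3] 0.093 @.086 [0.4872 0.2389] @.09 [0.4866 0.2379]
orange 55 [222.7 211.8] 0.094 @.086 [0.5365 0.2296] @.09 [0.5358 0.2286]
yellow 403 [101.8  88.7] 0.075 @.086 [0.8627 0.548 ] @.09 [0.8607 0.5458]
yellow 710 [155.1 110.3] 0.075 @.086 [0.8003 0.4074] @.09 [0.7985 0.4057]
blue top ((0.5972223281860352, -0.3371228575706482), (0.731292188167572, 0.3657747805118561), 81.74759674072266)
units [ 6.52 -1.26  0.63] closing yaw 177.12 ee [0.4877 0.2392 0.2253] w 0.0472 gf 0.0 F [-0.6  0.9  0.8] j6 -1.06 t 21.25
```

View pics/t4.png

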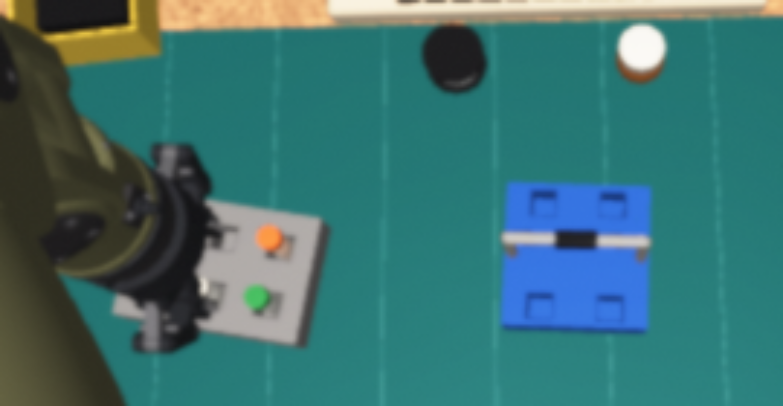

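Green stands in hole 0 at (257,296) in the crop and the carrier is empty. Its sleeve is still at (576,240). I'll move over the handle.

```bash
python3 -m inch '[[[0.4,-0.08,0,0,0,0,0.2],[0.8,-0.15,0,0,0,0,0.2],[0.8,-0.15,0,0,0,0,0.2],[0.8,-0.15,0,0,0,0,0.2],[0.8,-0.15,0,0,0,0,0.2],[0.8,-0.15,0,0,0,0,0.2],[0.8,-0.15,0,0,0,0,0.2],[0.8,-0.15,0,0,0,0,0.2],[0.52,-0.12,0,0,0,0,0.2],[0,0,0,0,0,0,0.2],[0,0,0,0,0,0,0.2]]]' 30; python3 -c "from h import *;to(.5247,-.0238,.095)"
```

```text
t: 22.35
ee_pos: [0.525, -0.0243, 0.2253]
eef_rot: [-0.689, 0.725, 0.0, -0.0]
contact_force: [0.1, 0.3, 0.0]
gripper_width: 0.0512
gripper_force: 0.0
units [-0.01  0.01  3.26] closing yaw 177.14 ee [ 0.525  -0.0243  0.2253] w 0.0512 gf 0.0 F [0.1 0.3 0. ] j6 -1.57 t 22.35
```

```bash
python3 -c "
from h import *;c=cap('scene');f=cv2.resize(c['frame'][60:310,150:470],None,fx=2.4,fy=2.4);cv2.imwrite('pics/s5.png',f)"
```

```text
(no output)
```

View pics/s5.png

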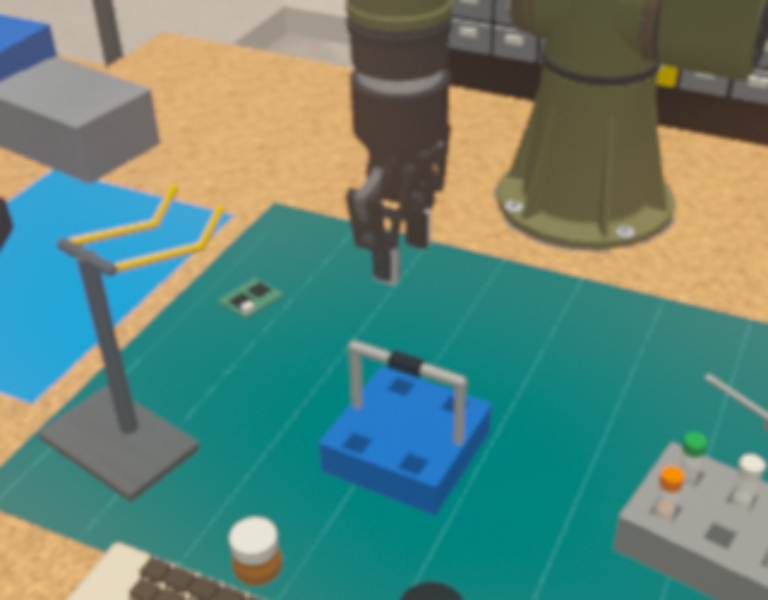

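The sleeve is at (405,363) in the crop, unmoved, and the gripper is above it. The prong bends are at (156,222) and (204,245). I'll lower and grip.

```bash
python3 -m inch '[[[0,0,0.6,0,0,0,0.2],[0,0,0.7,0,0,0,0.2],[0,0,0.7,0,0,0,0.2],[0,0,0.6,0,0,0,0.2],[0,0,0.4,0,0,0,0.2],[0,0,0.26,0,0,0,0.2],[0,0,0,0,0,0,0.2],[0,0,0,0,0,0,-1],[0,0,0,0,0,0,-1],[0,0,0,0,0,0,-1],[0,0,0,0,0,0,-1],[0,0,0,0,0,0,-1]]]' 80; python3 -c "
from h import *;c=cap('scene')
a=[atz(c,*p,.19) for p in((215,152.5),(235,162.1))];b=[atz(c,*p,.216) for p in((222.1,138.75),(240.8,147.9))]
print(np.round(a,4),np.mean(a,0).round(4),np.round(b,4),np.mean(b,0).round(4));to(.525,-.0239,.2)"
```

```text
t: 23.6
ee_pos: [0.5252, -0.0236, 0.0955]
eef_rot: [-0.69, 0.724, -0.0, 0.0]
contact_force: [-4.2, 0.1, 5.9]
gripper_width: 0.0122
gripper_force: 79.4
[[ 0.5101 -0.2925  0.19  ]
 [ 0.525  -0.2278  0.19  ]] [ 0.5176 -0.2602  0.19  ] [[ 0.4866 -0.284   0.216 ]
 [ 0.5029 -0.2227  0.216 ]] [ 0.4948 -0.2534  0.216 ]
units [ 0.01  0.   -2.61] closing yaw 177.28 ee [ 0.5252 -0.0236  0.0955] w 0.0128 gf 79.4 F [-4.4  0.1  5.5] j6 -1.57 t 23.65
```

```bash
python3 -m inch '[[[0,0,-0.2,0,0,0,-1],[0,0,-0.4,0,0,0,-1],[0,0,-0.5,0,0,0,-1],[0,0,-0.5,0,0,0,-1],[0,0,-0.5,0,0,0.3,-1],[0,0,-0.5,0,0,0.3,-1],[0,0,-0.3,0,0,0.3,-1],[0,0,-0.15,0,0,0.3,-1],[0,0,0,0,0,0,-1],[0,0,0,0,0,0,-1],[0,0,0,0,0,0,-1]]]' 100; python3 -c "from h import *;to(.4439,-.2447,.2165)"
```

```text
t: 24.75
ee_pos: [0.5249, -0.0236, 0.2161]
eef_rot: [-0.627, 0.779, 0.0, -0.0]
contact_force: [0.6, -0.1, -4.9]
gripper_width: 0.0119
gripper_force: 97.7
units [ 5.83  0.8  -0.01] closing yaw 167.72 ee [ 0.5249 -0.0236  0.2161] w 0.0119 gf 97.7 F [ 0.6 -0.1 -4.9] j6 -1.4 t 24.75
```

```bash
python3 -m inch '[[[0.2,0.1,0,0,0,0,-1],[0.4,0.2,0,0,0,0,-1],[0.5,0.2,0,0,0,0,-1],[0.5,0.2,0,0,0,0,-1],[0.5,0.1,0,0,0,0,-1],[0.5,0,0,0,0,0,-1],[0.5,0,0,0,0,0,-1],[0.5,0,0,0,0,0,-1],[0.5,0,0,0,0,0,-1],[0.5,0,0,0,0,0,-1],[0.5,0,0,0,0,0,-1],[0.4,0,0,0,0,0,-1],[0.2,0,0,0,0,0,-1],[0.1,0,0,0,0,0,-1],[0,0,0,0,0,0,-1],[0,0,0,0,0,0,-1],[0,0,0,0,0,0,-1]]]' 100; python3 -c "
from h import *;to(.522,-.262,.2165);c=cap('scene');cv2.imwrite('pics/s6.png',cv2.resize(c['frame'][60:310,110:430],None,fx=2.4,fy=2.4));c=cap('top');cv2.imwrite('pics/t6.png',cv2.resize(c['frame'][130:280,330:500],None,fx=4,fy=4))"
```

```text
t: 26.45
ee_pos: [0.4446, -0.2428, 0.2169]
eef_rot: [-0.628, 0.779, 0.0, 0.0]
contact_force: [-0.5, 0.2, -4.4]
gripper_width: 0.0123
gripper_force: 97.7
units [ 0.06 -1.99  0.01] closing yaw 167.74 ee [ 0.4446 -0.2428  0.2169] w 0.0123 gf 97.7 F [-0.5  0.2 -4.4] j6 -1.86 t 26.45
```

View pics/s6.png

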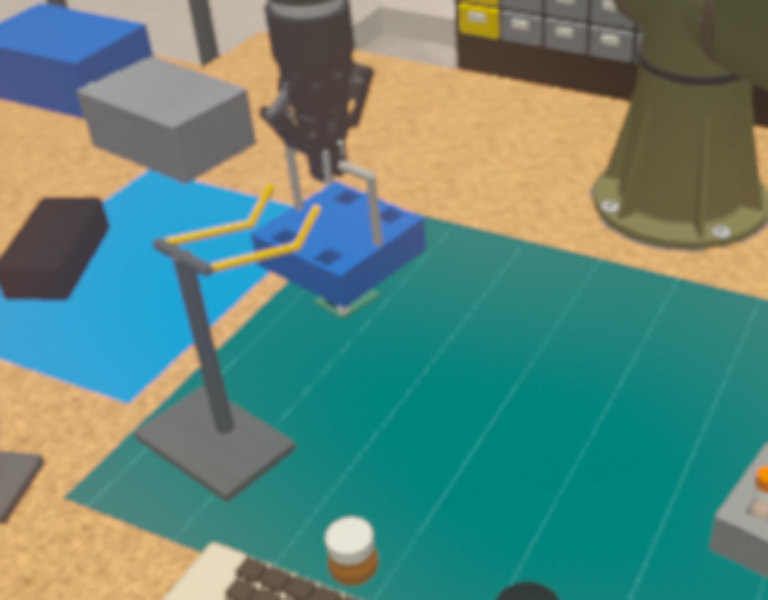

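View pics/t6.png

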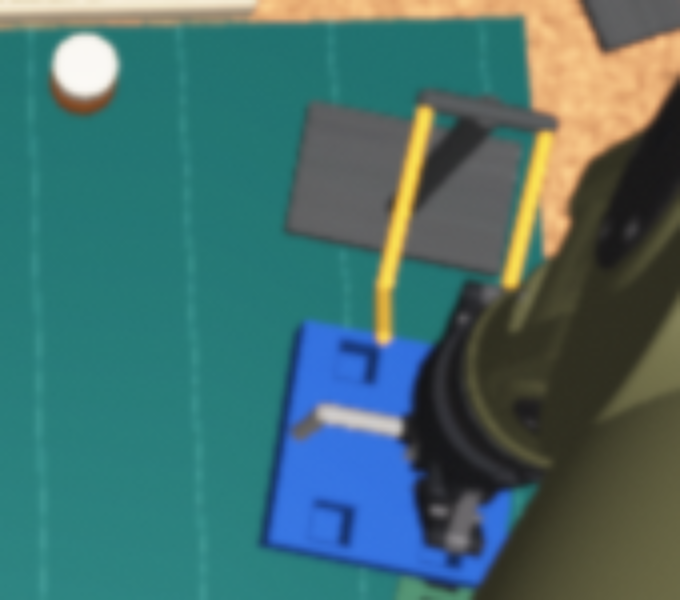

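The carrier hangs level in the gripper. In the top crop the left prong tip (385,340) lies inside the handle, whose left end is at (320,412), so I'll move straight in.

```bash
python3 -m inch '[[[0.02,-0.1,0,0,0,0,-1],[0.02,-0.2,0,0,0,0,-1],[0.02,-0.3,0,0,0,0,-1],[0,-0.3,0,0,0,0,-1],[0,-0.3,0,0,0,0,-1],[0,-0.3,0,0,0,0,-1],[0,-0.3,0,0,0,0,-1],[0,-0.2,0,0,0,0,-1],[0,0,0,0,0,0,-1],[0,0,0,0,0,0,-1],[0,0,0,0,0,0,-1]]]' 100; python3 -c "
from h import *;to(.522,-.262,.1815);c=cap('scene');cv2.imwrite('pics/s7.png',cv2.resize(c['frame'][80:280,110:330],None,fx=3,fy=3))"
```

```text
t: 27.65
ee_pos: [0.5217, -0.2627, 0.2168]
eef_rot: [-0.627, 0.779, 0.0, -0.0]
contact_force: [-0.3, -0.3, -4.1]
gripper_width: 0.0121
gripper_force: 97.7
units [-0.02 -0.    0.88] closing yaw 167.68 ee [ 0.5217 -0.2627  0.2168] w 0.0121 gf 97.7 F [-0.3 -0.3 -4.1] j6 -1.82 t 27.65
```

View pics/s7.png

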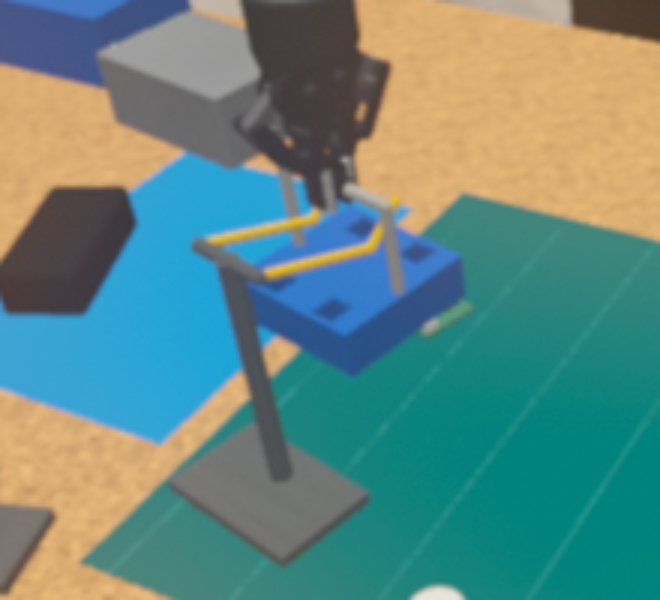

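The bar, whose right half runs (345,187) to (393,205), is over both prongs near the bends and just above them. I'll lower.

```bash
python3 -m inch '[[[0,0,0.1,0,0,0,-1],[0,0,0.15,0,0,0,-1],[0,0,0.15,0,0,0,-1],[0,0,0.15,0,0,0,-1],[0,0,0.1,0,0,0,-1],[0,0,0.1,0,0,0,-1],[0,0,0.05,0,0,0,-1],[0,0,0,0,0,0,-1],[0,0,0,0,0,0,-1]]]' 100; python3 -c "from h import *;to(.522,-.262,.1815)"
```

```text
t: 28.6
ee_pos: [0.5223, -0.2629, 0.185]
eef_rot: [-0.627, 0.779, -0.0, 0.0]
contact_force: [-0.4, -0.3, -3.1]
gripper_width: 0.0122
gripper_force: 97.7
units [-0.02  0.01  0.09] closing yaw 167.68 ee [ 0.5223 -0.2629  0.185 ] w 0.0122 gf 97.7 F [-0.4 -0.3 -3.1] j6 -1.82 t 28.6
```

```bash
python3 -m inch '[[[0,0,0.04,0,0,0,-1],[0,0,0,0,0,0,-1],[0,0,0.04,0,0,0,-1],[0,0,0,0,0,0,-1],[0,0,0,0,0,0,-1]]]' 100; python3 -c "from h import *;to(.522,-.262,.1815)"
```

```text
t: 29.1
ee_pos: [0.5221, -0.2629, 0.1816]
eef_rot: [-0.627, 0.779, 0.0, -0.0]
contact_force: [-0.3, -0.0, -5.5]
gripper_width: 0.0126
gripper_force: 97.7
units [-0.02  0.01  0.  ] closing yaw 167.68 ee [ 0.5221 -0.2629  0.1816] w 0.0126 gf 97.7 F [-0.3 -0.  -5.5] j6 -1.82 t 29.1
```

```bash
python3 -m inch '[[[0,0,0.04,0,0,0,-1],[0,0,0,0,0,0,-1],[0,0,0,0,0,0,-1]]]' 100|grep -E 'pos|contact'; python3 -m inch '[[[0,0,0.04,0,0,0,-1],[0,0,0,0,0,0,-1],[0,0,0,0,0,0,-1]]]' 100|grep -E 'pos|contact'
```

```text
ee_pos: [0.5225, -0.263, 0.1803]
contact_force: [0.5, -0.1, -2.9]
ee_pos: [0.5227, -0.263, 0.1799]
contact_force: [-2.3, 1.4, 4.9]
```

```bash
python3 -m inch '[[[0,0,0,0,0,0,-0.5],[0,0,0,0,0,0,-0.3],[0,0,0,0,0,0,0],[0,0,0,0,0,0,0.2],[0,0,0,0,0,0,0.2],[0,0,0,0,0,0,0.2],[0,0,0,0,0,0,0.2],[0,0,0,0,0,0,0.2]]]' 30; python3 -c "
from h import *;c=cap('scene');cv2.imwrite('pics/s8.png',cv2.resize(c['frame'][80:280,110:330],None,fx=3,fy=3))"
```

```text
t: 30.5
ee_pos: [0.5222, -0.2629, 0.1785]
eef_rot: [-0.627, 0.779, 0.0, -0.0]
contact_force: [-0.8, -0.3, -0.5]
gripper_width: 0.0514
gripper_force: 0.0
```

View pics/s8.png

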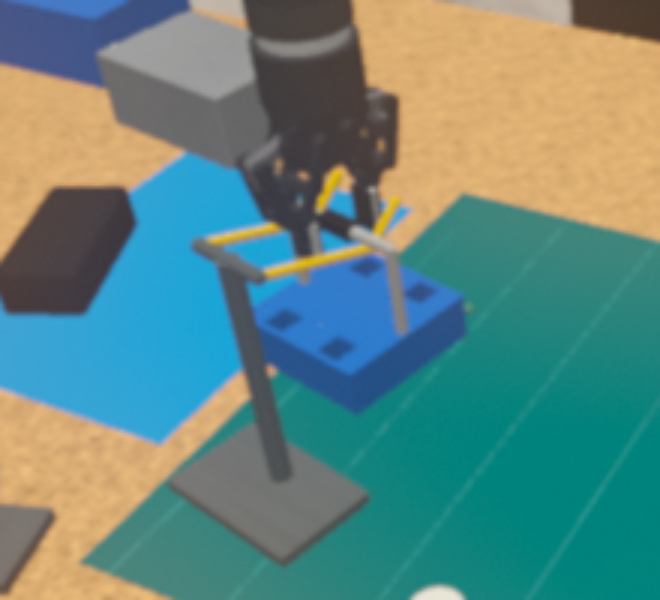

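The carrier hangs on both prongs with its sleeve at (335,222), and the fingers are open around it. I'll retreat straight up.

```bash
python3 -m inch '[[[0,0,-0.2,0,0,0,0.2],[0,0,-0.3,0,0,0,0.2],[0,0,-0.5,0,0,0,0.2],[0,0,-0.6,0,0,0,0.2],[0,0,-0.6,0,0,0,0.2],[0,0,-0.6,0,0,0,0.2],[0,0,-0.4,0,0,0,0.2],[-0.5,0.5,0,0,0,0,0.2],[-0.5,0.7,0,0,0,0,0.2],[-0.5,0.7,0,0,0,0,0.2],[-0.5,0.5,0,0,0,0,0.2],[0,0,0,0,0,0,0.2],[0,0,0,0,0,0,0.2],[0,0,0,0,0,0,0.2],[0,0,0,0,0,0,0.2],[0,0,0,0,0,0,0.2]]]'; python3 -c "
from chk import *;c=chk();s=cap('scene');cv2.imwrite('pics/f.png',np.hstack([cv2.resize(c['frame'][120:300,150:500],(400,206)),cv2.resize(s['frame'],(400,250))[:206]]) if 0 else cv2.resize(s['frame'][60:340,100:540],None,fx=1.8,fy=1.8))"
```

```text
t: 32.15
ee_pos: [0.4458, -0.1648, 0.3063]
eef_rot: [-0.627, 0.779, 0.0, -0.0]
contact_force: [-0.2, 0.0, 0.4]
gripper_width: 0.0516
gripper_force: 0.0
green 35 [218.6 232.1] 0.096 @.086 [0.4875 0.2381] @.09 [0.487 0.237]
orange 55 [222.7 211.8] 0.093 @.086 [0.5365 0.2296] @.09 [0.5358 0.2286]
red 55 [181.4 205.1] 0.093 @.086 [0.555  0.3299] @.09 [0.5542 0.3285]
yellow 922 [ 93.5 108. ] 0.075 @.086 [0.8107 0.5651] @.09 [0.8089 0.5628]
yellow 787 [153.7 113.6] 0.075 @.086 [0.7915 0.4105] @.09 [0.7898 0.4088]
blue top ((0.4469467103481293, -0.6684543490409851), (0.015357316471636295, 0.16276127099990845), 84.4090805053711)
```

View pics/f.png

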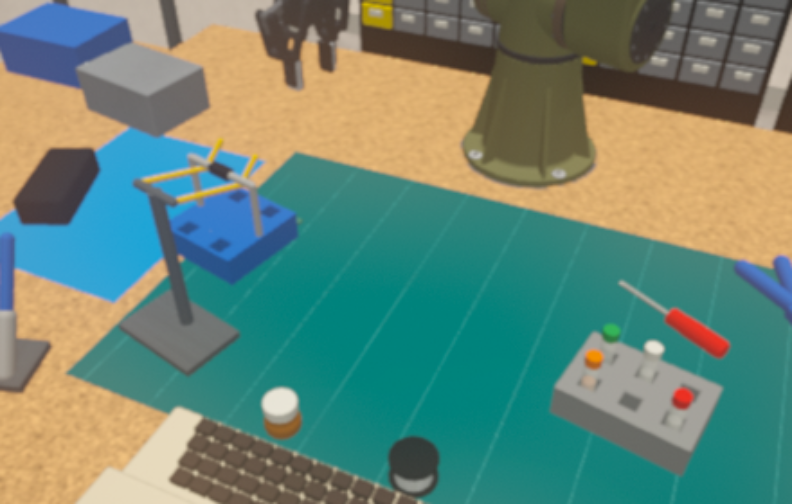

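The carrier hangs level on both prongs with its sleeve at (222,171). Green (611,332), orange (594,357) and red (683,398) are fully down in the rack, white is still in its hole at (654,348), and the robot is clear.

```bash
python3 -m inch '[[[0,0,0,0,0,0,0.2],[0,0,0,0,0,0,0.2],[0,0,0,0,0,0,0.2],[0,0,0,0,0,0,0.2],[0,0,0,0,0,0,0.2],[0,0,0,0,0,0,0.2],[0,0,0,0,0,0,0.2],[0,0,0,0,0,0,0.2]]]' >/dev/null; python3 -c "from plant import finish_job;print(finish_job())"
```

```text
the job is handed in; nothing more can be done
None
```

The job is handed in with no verdict returned: the final images showed the red, orange and green tubes fully down in rack holes 5, 3 and 0, the white-capped tube still in its hole, and the empty carrier hanging level on both prongs with the robot clear.

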